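# Unload the breakfast toaster and waffle iron onto the serving board

## Task

Breakfast is done: serve everything on the wooden board. Push each toast finger that is in the toaster out with its red spring ejector tab, and lift the waffle sticks out of the open waffle iron, but turn the iron's dial to its red off mark before any waffle is lifted out. Every piece present must end lying flat on the board, and the mug and the jam jar must be left standing where they are.

Things in the scene. Friction and masses are not known exactly. Their poses are not given: they have to be found in the camera images.
- toaster: Fixed white toaster, 210 (x) x 222 (y) mm; origin: centre of underside. Lanes 1, 2, 3 at y = -72, 0, +72 mm, floor 30 mm above the counter, 50 mm wide, 26 mm high inside. From x = -20 to +105 mm they have a clear roof (top 63 mm above the counter), so a toast inside cannot be grasped; their mouths at x = -20 open to -x onto a bare landing shelf at floor height, x = -105 to -20.
- eject1 (a joint): Travel (m) of the spring ejector of lane 1: 0 at rest, 0.070 fully forward, towards the toaster's -x. Takes about 1 N to start, 5.5 N at full travel; springs back when released. Pushed fully forward it leaves the toast sticking out about 62 mm past the mouth; at the start the toast lies about 8 mm inside the mouth.
- tab1 (a point): Centre of the red tab of ejector 1, moving with it: an upright plate 8 (x) x 26 (y) x 28 mm high, 66 to 94 mm above the counter. Push its rear (+x) face towards -x. Behind it is free space: only the flat roof, which ends 15.5 mm behind the tab's centre at rest.
- eject2 (a joint): Travel (m) of the spring ejector of lane 2: 0 at rest, 0.070 fully forward, towards the toaster's -x. Takes about 1 N to start, 5.5 N at full travel; springs back when released. Pushed fully forward it leaves the toast sticking out about 62 mm past the mouth; at the start the toast lies about 8 mm inside the mouth.
- tab2 (a point): Centre of the red tab of ejector 2, moving with it: an upright plate 8 (x) x 26 (y) x 28 mm high, 66 to 94 mm above the counter. Push its rear (+x) face towards -x. Behind it is free space: only the flat roof, which ends 15.5 mm behind the tab's centre at rest.
- eject3 (a joint): Travel (m) of the spring ejector of lane 3: 0 at rest, 0.070 fully forward, towards the toaster's -x. Takes about 1 N to start, 5.5 N at full travel; springs back when released. Pushed fully forward it leaves the toast sticking out about 62 mm past the mouth; at the start the toast lies about 8 mm inside the mouth.
- tab3 (a point): Centre of the red tab of ejector 3, moving with it: an upright plate 8 (x) x 26 (y) x 28 mm high, 66 to 94 mm above the counter. Push its rear (+x) face towards -x. Behind it is free space: only the flat roof, which ends 15.5 mm behind the tab's centre at rest.
- toast1: Toast finger, light brown with dark crust, 95 x 42 x 18 mm, 30 to 65 g, rigid. If present it starts inside lane 1 of the toaster, lying flat along the lane. Its origin is the centre of its underside; x runs along its length, y across its width, z up. None if absent in this run.
- toast2: Toast finger, light brown with dark crust, 95 x 42 x 18 mm, 30 to 65 g, rigid. If present it starts inside lane 2 of the toaster, lying flat along the lane. Its origin is the centre of its underside; x runs along its length, y across its width, z up. None if absent in this run.
- toast3: Toast finger, light brown with dark crust, 95 x 42 x 18 mm, 30 to 65 g, rigid. If present it starts inside lane 3 of the toaster, lying flat along the lane. Its origin is the centre of its underside; x runs along its length, y across its width, z up. None if absent in this run.
- iron: Fixed grey waffle-stick iron, aluminium front panel, 210 (x) x 200 (y) mm, top face 50 mm above the counter; origin: centre of underside, front towards -x. Its lid lies open, flat behind it (to x = +218 mm, 38 mm high). Two open cavities 101 x 48 mm, 14 mm deep, long side along x, centred at x = 39.5, y = -46 and +46 mm.
- waffle1: Waffle stick, golden with a ridge pattern, 95 x 42 x 28 mm, 40 to 85 g, rigid. If present it starts loose in a cavity of the iron (y = -46 mm) with its upper 14 mm standing above the iron's face. Its origin is the centre of its underside; x runs along its length, y across its width, z up. None if absent in this run.
- waffle2: Waffle stick, golden with a ridge pattern, 95 x 42 x 28 mm, 40 to 85 g, rigid. If present it starts loose in a cavity of the iron (y = +46 mm) with its upper 14 mm standing above the iron's face. Its origin is the centre of its underside; x runs along its length, y across its width, z up. None if absent in this run.
- dial (a joint): Angle (rad) of the iron's black dial, 0 to 2.4, growing as it is turned clockwise seen from above; it stays where it is left. The red dot, off, is at 1.2 rad; black ticks at 0, 0.6, 1.8 and 2.4 rad. It starts between 0 and 0.5.
- dial_grip (a point): Point on the dial's vertical axis at gripping height, 87 mm above the counter; turns with the dial. The bar grip, 42 x 14 x 32 mm high (62 to 94 mm above the counter), lies along this point's x; a white line on top marks its pointer end (-x). At 1.2 rad the pointer points to the iron's -x, at the red dot.
- off_mark (a point): The red off dot on the iron's front panel, 40.5 mm from the dial's axis.
- board: Loose wooden serving board, 280 (x) x 200 (y) x 14 mm, 0.6 kg; origin at the centre of its underside. It lies on the counter and may get pushed.
- mug: Blue mug, 90 mm high, 80 mm wide; leave alone. Origin at the centre of its underside.
- jam: Jam jar, 90 mm high, 64 mm wide; leave alone. Origin at the centre of its underside.

How it is judged:
By the outcome, as a careful person would: the job done as asked, in the order asked, and still so for the second after the job is handed in, with the robot touching nothing.
Of toast1, toast2, toast3 only 2 to 3 are there at a start; the rules pass over those that are not, and their reading is None.
Of waffle1, waffle2 only 1 to 2 are there at a start; the rules pass over those that are not, and their reading is None.
At some moment in a run one of board may be knocked a few centimetres aside while the robot is not near it.
Once in a run the grip may slacken for a moment while it holds something.
It also fails if it takes over 210 s, if anything falls off the work surface, if the arm or the gripper's body presses on something with over 40 N, if the wrist force passes 120 N, or if a joint passes its speed limit or range.

## Robot

A 6-joint arm with a two-finger parallel gripper is mounted at the origin on the work surface. World frame = base frame: x ahead of the robot, y to its left, z up, the work surface at z = 0. Lengths are in mm, angles in degrees, forces in N, time in s.
With the tool pointing down it reaches from about 200 to 875 mm from the base axis. Payload 3.4 kg.
Tool frame: the origin (TCP) lies midway between the tips of the shut fingers; the grasp point (between the pads) lies arm.hold_point_z behind it (arm.hold_point_z is the distance from the TCP to the grasp point, in mm); z points along the fingers, y is the line along which they close (so a half turn about z gives the same grasp; the last joint's range is limited). The gripper opens to 94 mm and grips with 3 to 60 N. Pads are 16 mm wide; open, the fingers measure 119 mm over their backs; the gripper's body (75 mm by 177 mm) begins 78 mm behind the grasp point.
Start: joints at [69.328, 15.808, 86.224, -0, 77.962, -6.933], TCP at [136.583, 558.579, 205.493] pointing down, gripper open.
Joint ranges: [-165.64, 165.64], [-43.16, 119.46], [12.63, 154.43], [-67.54, 247.53], [6.08, 155.33], [-154.97, 154.97]. Speed limits (degrees/s): [147.25, 147.25, 180, 180, 180, 180].

## Interface

Orientations are given as [roll, pitch, yaw] about the fixed x, y, z axes, in that order (R = Rz(yaw) Ry(pitch) Rx(roll)).
In Python, from station import arm gives the robot as it stands.
- The arm moves only by the tool play_rows, never from a script. Its argument "deltas" is a list of rows, each a list of 5 numbers: the opening, from -1 (shut) to 1 (fully open), then the shift along the world's x, y, z in units of 20 mm (1.0 is 20 mm), then the turn about the world's z in units of 1.5 rad (1.0 is 1.5 rad). A call has 1 to 5 rows; each row shifts and turns the commanded pose from where the row before left it; what a row does not reach is not made up. A row lasts 1/8 s, in which the tool goes at most 62.5 mm and 10.7 degrees, less where a joint would pass 70% of its speed; a pose out of reach is approached as far as the arm can. A call with a number of a shift or a turn outside -1 to 1 is refused whole. A call with a gripper value outside its range is refused whole. The fingers move at their own pace and stop on an object; the grip force is fixed at half the most. Time passes only in rows, so rows that do not move let the fingers close. It gives the time, the measured TCP pose, the force, the opening and the grip force at its end, in the units of the state.
- arm.read_state(): the state, without advancing time (a new reading comes with each control period).
- arm.read_camera(name): name is "scene" or "top"; returns the picture (480x640x3 uint8, red, green, blue); there is no depth.
- arm.camera_params(name): a dict with "mtx" (3x3 intrinsics, pixels), "k1" (the pictures are not rectified: a ray, as slopes to the right and down, at radius r is drawn at 1 + k1 r^2 times it, then the intrinsics apply), "R" (3x3) and "t" (3): a world point X has camera coordinates R X + t. Camera axes: x right, y down, z forward; pixel columns grow to the right and rows downward; lengths in mm; the calibration is good to about 2 mm. A picture is of the moment at which its call begins. camera_params takes no time and is no camera call.
- arm.sign_off(): hands the job in; it is judged then, once.
The state is a dict: "t": time; "qpos": joint angles; "qvel": joint speeds; "joint_torque": joint torques, N m; "eef_pos": TCP position; "tool_rot": TCP orientation; "contact_force": force on the tool from outside, world axes, zero at the start; "wrist_torque": the same for the moment, N m; "width": finger opening in mm; "grip_force": force on a finger pad.
Only numpy, scipy, OpenCV 4.12 (cv2) and the standard library are available. Lean on these libraries where they do the work, as an engineer would, in place of code of your own. Each camera call takes 0.05 s, during which the arm holds its last target. There are 200 camera calls.

## Working session

There is one attempt and no reset: what is moved stays moved. The work goes in short steps, Python scripts to look and compute and a tool call to move; the robot and the scene stay as the last step left them, time stands still between calls to the robot, and variables do not carry over. Pictures are saved under pics/ and viewed, at most 14 in all, crops included, and the job is handed in when it is done.

Besides the shell and the picture viewer there is one more tool, called after "Call:" by a JSON object that holds its "name" and its "arguments". play_rows: Moves the arm, as the interface text tells. Shifts and turns lie within -1 to 1; 1 stands for 20 mm of shift or 1.5 rad of turn. Its arguments: {"type":"object","properties":{"deltas":{"type":"array","items":{"type":"array","items":{"type":"number","minimum":-1,"maximum":1}}}},"required":["deltas"]}

```bash
mkdir -p pics; ls; cat > h.py <<'E'
import numpy as np, cv2
from station import arm
def P(n):
    p=arm.camera_params(n); return {k:np.array(v,float) for k,v in p.items()}
def ray(n,u,v):
    p=P(n); M=p['mtx']; x=(u-M[0,2])/M[0,0]; y=(v-M[1,2])/M[1,1]
    a,b=x,y
    for _ in range(20):
        s=1+p['k1']*(a*a+b*b); a,b=x/s,y/s
    return -p['R'].T@p['t'], p['R'].T@np.array([a,b,1.0])
def pt(n,u,v,z):
    o,d=ray(n,u,v); return o+d*(z-o[2])/d[2]
def proj(n,X):
    p=P(n); c=p['R']@np.array(X,float)+p['t']; a,b=c[:2]/c[2]; s=1+p['k1']*(a*a+b*b)
    return p['mtx'][0,0]*a*s+p['mtx'][0,2], p['mtx'][1,1]*b*s+p['mtx'][1,2]
def shot(n,f):
    im=arm.read_camera(n)[:,:,::-1].copy(); cv2.imwrite(f'pics/{f}.png',im); return im
E
python3 - <<'E'
from h import *
for n in('scene','top'):
    shot(n,n+'0'); print(n,P(n)['mtx'].round(1).tolist(),P(n)['k1'],(-P(n)['R'].T@P(n)['t']).round(),P(n)['R'].round(2).tolist())
s=arm.read_state(); print(s, arm.hold_point_z)
E
```

```text
pics
scene [[567.3, 0.0, 308.4], [0.0, 567.3, 241.8], [0.0, 0.0, 1.0]] -0.06025128309743742 [1170. -271. 1256.] [[0.33, 0.94, 0.01], [0.81, -0.28, -0.52], [-0.49, 0.18, -0.85]]
top [[447.6, 0.0, 317.9], [0.0, 447.6, 244.6], [0.0, 0.0, 1.0]] -0.019339323679353936 [ 444.   14. 1123.] [[0.02, -1.0, 0.02], [-1.0, -0.03, -0.08], [0.08, -0.01, -1.0]]
{'t': 0.1, 'qpos': array([ 6.93279998e+01,  1.58442727e+01,  8.62857782e+01, -3.87532601e-04,
        7.79609729e+01, -6.93347297e+00]), 'qvel': array([-0.09346227, -0.03242559, -0.22746893,  0.00748743,  0.07036407,
        0.01425832]), 'joint_torque': array([ 1.94731867e-03, -4.05457127e+01, -2.37779993e+01,  7.05533568e-02,
        2.98333447e-02, -3.84143755e-05]), 'eef_pos': array([136.39981472, 558.0892369 , 204.70372042]), 'tool_rot': array([-1.79909596e+02, -1.06119827e-02,  1.66261546e+02]), 'contact_force': array([-0.31473382, -0.34298929, -0.5704289 ]), 'wrist_torque': array([ 0.03468496, -0.07401008, -0.0656672 ]), 'grip_force': 0.0, 'width': 93.71329145597434} 18.8
```

View pics/top0.png

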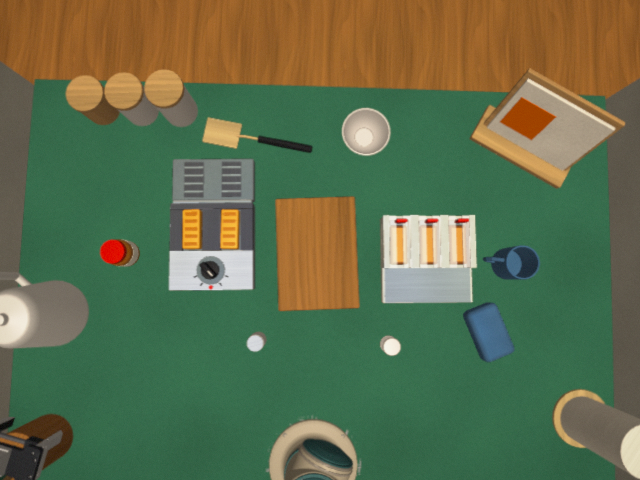

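View pics/scene0.png

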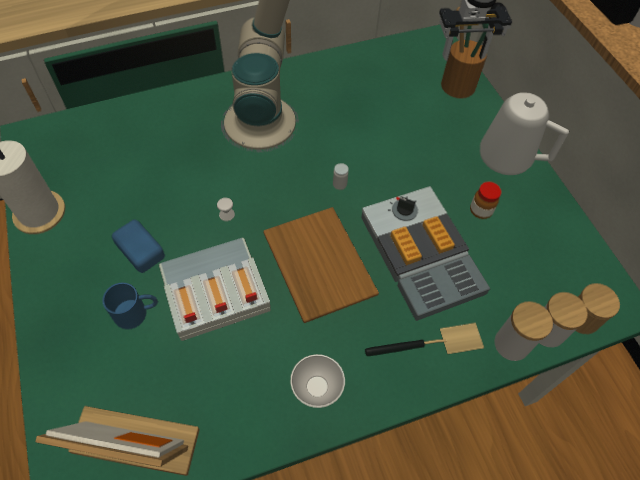

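```bash
python3 - <<'E'
from h import *
im=cv2.imread('pics/top0.png'); hsv=cv2.cvtColor(im,cv2.COLOR_BGR2HSV)
a=cv2.resize(im[140:310,155:265],None,fx=3.5,fy=3.5,interpolation=3); b=cv2.resize(im[200:310,370:485],None,fx=3.5,fy=3.5,interpolation=3)
H=max(a.shape[0],b.shape[0]); c=np.zeros((H,a.shape[1]+b.shape[1],3),np.uint8); c[:a.shape[0],:a.shape[1]]=a; c[:b.shape[0],a.shape[1]:]=b
cv2.imwrite('pics/z0.png',c); print(c.shape)
h,s,v=[hsv[:,:,i].astype(int) for i in range(3)]
def comps(m,z,n,lo,box):
    k=np.zeros(m.shape,bool); x0,y0,x1,y1=box; k[y0:y1,x0:x1]=1
    for c in cv2.findContours((m&k).astype(np.uint8),cv2.RETR_EXTERNAL,2)[0]:
        if cv2.contourArea(c)>lo:
            r=cv2.minAreaRect(c); B=cv2.boxPoints(r); W=[pt('top',*q,z)[:2] for q in B]
            print(n,np.round(r[0],1),'ctr',np.mean(W,0).round(1),'sides',np.round([np.linalg.norm(W[1]-W[0]),np.linalg.norm(W[2]-W[1])],1),'ang',np.round(np.degrees([np.arctan2(*(W[1]-W[0])[::-1]),np.arctan2(*(W[2]-W[1])[::-1])]),1))
red=((h<6)|(h>174))&(s>170)&(v>100)
comps(red,94,'red',2,(370,200,485,240)); comps(red,50,'dot',0,(165,270,260,300))
yel=(h>8)&(h<28)&(s>140)&(v>140)
comps(yel,64,'waf',100,(165,200,260,255)); comps(yel,48,'toast',20,(380,210,480,275))
br=(h>5)&(h<20)&(s>100)&(v>60)
comps(br,14,'board',2000,(262,180,370,330))
iron=(h<50)|(h>90)|(s<60)
comps(((s<60)&(v>110)),50,'panel',1000,(160,240,262,300))
comps(iron,50,'iron',1000,(160,204,262,300))
comps(((s<70)&(v>110)),30,'toaster',500,(375,200,485,310))
E
```

```text
(595, 787, 3)
red [462.  220.1] ctr [ 592.8 -334.5] sides [28.5  7. ] ang [ -81.4 -173. ]
red [431.5 220.5] ctr [ 590.  -262.9] sides [25.8  7. ] ang [ -88.5 -179.9]
red [401.  220.5] ctr [ 588.1 -191.6] sides [23.4  7. ] ang [ -88.5 -179.5]
dot [210.3 286.8] ctr [423.3 253.7] sides [5.  3.4] ang [ -43.1 -133. ]
waf [229.  228.5] ctr [562.6 212. ] sides [42.9 93.3] ang [ -88.5 -177.8]
waf [190.5 228.5] ctr [560.2 303.4] sides [40.5 93.2] ang [ -88.5 -177.4]
toast [459.5 244.5] ctr [ 539.8 -343.9] sides [12.3 85.3] ang [-88.5 179.9]
toast [429.5 244.5] ctr [ 537.9 -270.7] sides [12.2 85.1] ang [ -88.5 -179.8]
toast [399.5 245. ] ctr [ 534.9 -197.7] sides [12.2 87.4] ang [ -88.5 -179.5]
board [316.7 253.2] ctr [513.2   1.6] sides [201.9 278.5] ang [ -86.6 -177.2]
panel [210. 265.] ctr [475.3 256.5] sides [201.5 119.6] ang [ -88.5 -178. ]
iron [211. 247.] ctr [519. 256.] sides [207.7 207.1] ang [ -88.5 -178. ]
toaster [428.5 258.5] ctr [ 505.6 -273.5] sides [236.9 219.6] ang [-88.4 179.8]
```

View pics/z0.png

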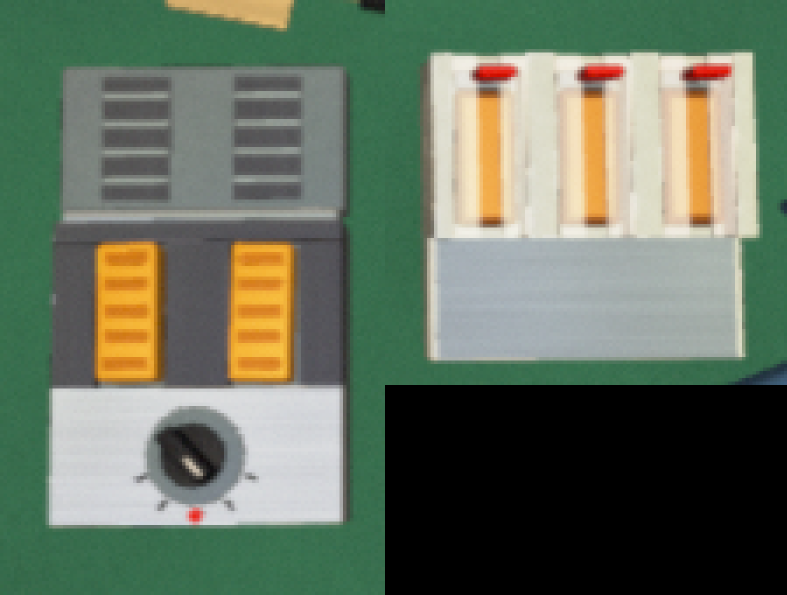

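```bash
python3 - <<'E'
from h import *
im=cv2.imread('pics/top0.png')
# white line on dial
g=im.min(2)[258:282,198:224]; 
for r in g: print(' '.join('%3d'%x for x in r))
print('dial z50 ring',pt('top',210.7,270,55))
for u,v in((382.3,302.3),(472,302.3)): print('shelf',pt('top',u,v,30).round(1))
for u,v in((370+45/3.5,200+55/3.5),(370+372/3.5,200+55/3.5)): print('back',pt('top',u,v,63).round(1))
sc=cv2.imread('pics/scene0.png'); hs=cv2.cvtColor(sc,cv2.COLOR_BGR2HSV); h,s,v=[hs[:,:,i].astype(int) for i in range(3)]
red=((h<6)|(h>174))&(s>170)&(v>80); red[:,:150]=0;red[:260]=0;red[:,300:]=0
for c in cv2.findContours(red.astype(np.uint8),0,2)[0]:
    if cv2.contourArea(c)>5: r=cv2.boundingRect(c);print('scene red',r,pt('scene',r[0]+r[2]/2,r[1]+r[3]/2,80).round(1))
# predicted tab boxes for toaster hypothesis
cv2.imwrite('pics/z1.png',np.hstack([cv2.resize(im[255:295,190:235],None,fx=8,fy=8,interpolation=2),cv2.resize(sc[185:225,380:425],None,fx=8,fy=8,interpolation=2)]))
E
```

```text
218 216 214 212 193 157 133 125 124 123 126 124 126 126 123 123 128 125 127 137 157 189 212 215 214 216
213 211 195 163 140 130 123 121 118 122 126 121 124 120 125 124 124 122 124 126 131 151 188 208 213 214
211 201 171 136 125 118 119 119 117 118 119 112 108 118 118 121 123 125 122 124 125 128 152 190 215 216
204 174 133 122 109  98 105  98  83  79  67  64  60  69  72  81 109 120 124 124 125 125 131 149 187 210
187 145 119  99  67  52  49  46  44  48  49  42  45  49  51  51  63  96 118 123 122 123 124 124 145 183
168 120  85  57  43  37  32  20  23  35  41  44  44  44  50  47  48  60  79 110 121 124 124 122 145 185
136  87  51  43  38  42  34  26  19  16  33  42  42  45  48  47  48  48  57  91 120 126 127 126 132 146
122  82  46  39  41  44  45  39  29  17  20  37  44  47  50  51  47  49  51  68 101 121 125 124 125 129
122 102  56  40  39  42  45  45  36  18  16  23  37  42  45  52  49  51  54  53  69 102 122 122 123 121
124 118  94  41  36  38  40  44  47  32  22  22  25  38  43  50  50  48  56  50  59  97 120 122 123 121
124 121  99  51  35  37  37  39  47  42  40  24  14  25  43 
[... 1014 characters left out ...]
3  58  58  58  57  54  54  66  97 117 121 125 126 125 126 140 176 205
209 187 145 127 125 122 122 117 117 106  98  90  85 104 112 119 120 124 125 128 125 126 137 174 208 214
214 209 179 135 126 124 125 125 126 121 122 119 118 118 124 124 123 123 128 126 130 144 178 208 216 217
213 213 206 181 144 131 123 124 124 123 122 123 123 121 125 125 123 124 123 125 143 178 205 213 215 213
dial z50 ring [463.0685736 253.2109146  55.       ]
shelf [ 395.3 -160.6   30. ]
shelf [ 400.2 -380.7   30. ]
back [ 602.8 -154.    63. ]
back [ 608.9 -379.8   63. ]
scene red (185, 313, 11, 9) [ 595.3 -335.9   80. ]
scene red (215, 303, 12, 9) [ 593.5 -264.5   80. ]
scene red (246, 293, 10, 9) [ 591.3 -192.9   80. ]
```

View pics/z1.png

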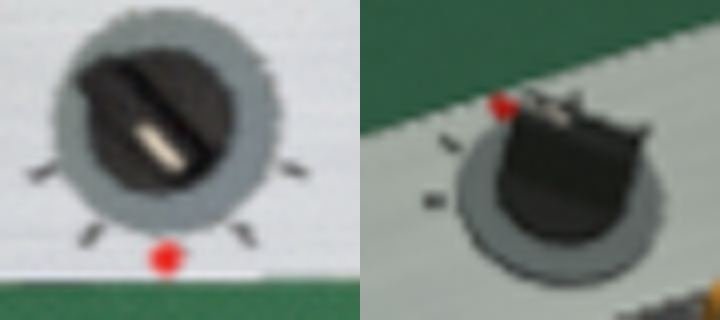

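Call:
{"name": "play_rows", "arguments": {"deltas": [[1,0.2,-1,0,0.107],[1,0.2,-1,0,0.107],[1,0.2,-1,0,0.107],[1,0.2,-1,0,0.107],[1,0.2,-1,0,0.107]]}}

```text
t: 0.72
eef_pos: [156.5, 457.6, 205.1]
tool_rot: [-180.0, -0.0, -147.5]
contact_force: [0.3, 0.2, 0.0]
width: 94.2
grip_force: 0.0
```

Call:
{"name": "play_rows", "arguments": {"deltas": [[1,1,-1,0,0.107],[1,1,-1,0,0],[1,1,-1,0,0],[1,1,-1,0,0],[1,1,-1,0,0]]}}

```text
t: 1.35
eef_pos: [256.9, 357.7, 205.2]
tool_rot: [180.0, -0.0, -138.6]
contact_force: [0.1, 0.8, -0.5]
width: 94.0
grip_force: 0.0
```

Call:
{"name": "play_rows", "arguments": {"deltas": [[1,1,-1,0,0],[1,1,-1,0,0],[1,1,-1,0,0],[1,1,-1,0,0],[1,1,-1,0,0]]}}

```text
t: 1.98
eef_pos: [356.9, 257.7, 205.2]
tool_rot: [180.0, -0.0, -138.6]
contact_force: [0.2, 0.6, -0.1]
width: 94.2
grip_force: 0.0
```

Call:
{"name": "play_rows", "arguments": {"deltas": [[1,1,-0.15,0,0],[1,1,0,0,0],[1,1,0,0,0],[1,1,0,0,0],[1,1,0,0,0]]}}

```text
t: 2.6
eef_pos: [457.9, 256.0, 205.3]
tool_rot: [180.0, -0.0, -138.5]
contact_force: [0.3, -0.3, 0.3]
width: 94.1
grip_force: 0.0
```

Call:
{"name": "play_rows", "arguments": {"deltas": [[1,0,0,0,0],[1,0,0,0,0],[1,0,0,0,0]]}}

```text
t: 2.98
eef_pos: [455.8, 255.6, 205.6]
tool_rot: [180.0, -0.0, -138.5]
contact_force: [0.1, 0.4, -0.5]
width: 94.0
grip_force: 0.0
```

Call:
{"name": "play_rows", "arguments": {"deltas": [[1,0.37,-0.08,-1,0],[1,0,0,-1,0],[1,0,0,-1,0],[1,0,0,-1,0],[1,0,0,-1,0]]}}

```text
t: 3.6
eef_pos: [463.4, 254.1, 105.3]
tool_rot: [180.0, 0.0, -138.5]
contact_force: [-0.4, -0.4, -0.4]
width: 94.0
grip_force: 0.0
```

Call:
{"name": "play_rows", "arguments": {"deltas": [[1,0,0,-1,0],[1,0,0,-0.85,0],[-1,0,0,0,0],[-1,0,0,0,0],[-1,0,0,0,0]]}}

```text
t: 4.22
eef_pos: [464.5, 254.3, 69.5]
tool_rot: [-180.0, 0.1, -138.6]
contact_force: [0.7, 0.3, -0.3]
width: 68.2
grip_force: 0.0
```

Call:
{"name": "play_rows", "arguments": {"deltas": [[-1,0,0,0,0],[-1,0,0,0,0],[-1,0,0,0,0],[-1,0,0,0,0]]}}

```text
t: 4.72
eef_pos: [464.0, 254.0, 68.5]
tool_rot: [180.0, 0.0, -138.6]
contact_force: [-0.1, 0.4, 0.1]
width: 27.7
grip_force: 0.0
```

Call:
{"name": "play_rows", "arguments": {"deltas": [[-1,0,0,0,0],[-1,0,0,0,0],[-1,0,0,0,0]]}}

```text
t: 5.1
eef_pos: [462.8, 255.6, 68.4]
tool_rot: [179.8, 0.0, -138.6]
contact_force: [-2.2, 5.0, 0.8]
width: 14.0
grip_force: 29.9
```

Call:
{"name": "play_rows", "arguments": {"deltas": [[-1,0,0,0,-0.093],[-1,0,0,0,-0.093],[-1,0,0,0,-0.093],[-1,0,0,0,-0.093],[-1,0,0,0,-0.093]]}}

```text
t: 5.72
eef_pos: [462.6, 256.0, 68.4]
tool_rot: [179.8, -0.1, -178.9]
contact_force: [-3.3, 5.2, -0.2]
width: 13.6
grip_force: 29.8
```

Call:
{"name": "play_rows", "arguments": {"deltas": [[-1,0,0,0,0],[-1,0,0,0,0]]}}

```text
t: 5.98
eef_pos: [462.7, 256.0, 68.4]
tool_rot: [179.8, -0.1, -178.6]
contact_force: [-3.4, 5.7, 1.5]
width: 13.9
grip_force: 29.9
```

Call:
{"name": "play_rows", "arguments": {"deltas": [[1,0,0,0,0],[1,0,0,0,0],[1,0,0,0,0],[1,0,0,0.5,0],[1,0,0,1,0]]}}

```text
t: 6.6
eef_pos: [463.5, 253.6, 98.7]
tool_rot: [-180.0, -0.1, -178.5]
contact_force: [0.2, -0.3, 0.9]
width: 60.5
grip_force: 0.0
```

Call:
{"name": "play_rows", "arguments": {"deltas": [[1,0,0,1,0],[1,0,0,1,0],[1,0.5,-1,1,0],[1,0.5,-1,0,0],[1,0,-1,0,0]]}}

```text
t: 7.22
eef_pos: [484.7, 193.2, 159.3]
tool_rot: [180.0, 0.1, -178.5]
contact_force: [0.3, 1.0, -0.3]
width: 93.8
grip_force: 0.0
```

Call:
{"name": "play_rows", "arguments": {"deltas": [[1,0,-1,0,0],[1,0,-1,0,0],[1,0,-1,0,0],[1,0,-1,0,0],[1,0,-1,0,0]]}}

```text
t: 7.85
eef_pos: [483.1, 92.9, 158.5]
tool_rot: [180.0, -0.1, -178.5]
contact_force: [0.3, -1.0, 0.7]
width: 94.2
grip_force: 0.0
```

```bash
python3 - <<'E'
from h import *
im=shot('top','top1')
cv2.imwrite('pics/z2.png',cv2.resize(im[195:300,160:270],None,fx=5,fy=5,interpolation=2))
E
```

```text
(no output)
```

View pics/z2.png

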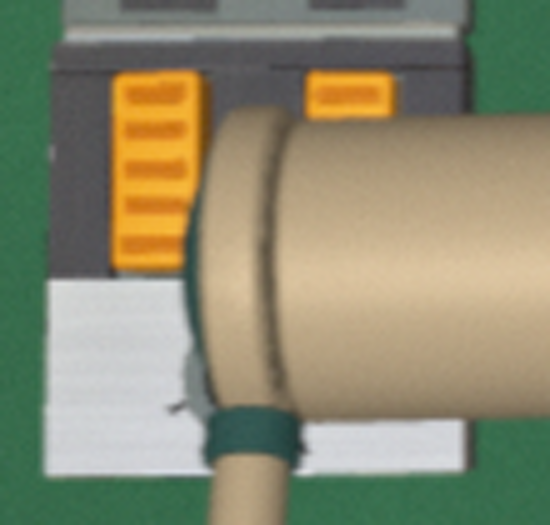

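```bash
python3 - <<'E'
from h import *
im=shot('scene','sc1')
cv2.imwrite('pics/z3.png',cv2.resize(im[180:330,330:490],None,fx=4,fy=4,interpolation=2))
E
```

```text
(no output)
```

View pics/z3.png

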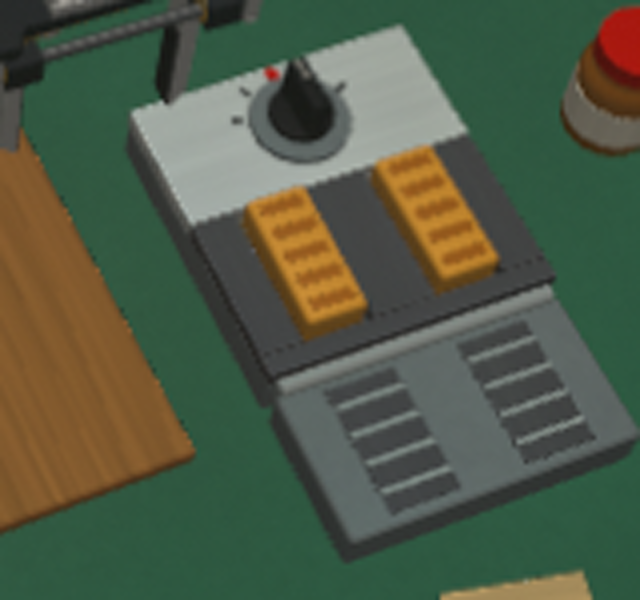

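```bash
python3 - <<'E'
from h import *
im=cv2.imread('pics/sc1.png')
print(im.min(2)[192:206,398:416])
for p in((405.8,196.2),(405,195),(406.5,198)): print(pt('scene',*p,94).round(1))
for a in(-10,0,10):
  A=np.radians(1.5+a); print(a,[np.round(proj('scene',(463.7-r*np.cos(A),254.3-r*np.sin(A),94)),1) for r in(-21,0,5,20,21)])
print('off',proj('scene',(423.3,253.7,50)))
E
```

```text
[[ 48  48  48  48  47  46  47  47  48  48  61  83 111 139 138 151 162 159]
 [ 48  49  48  47  47  48  47  61  83 107 135 139 151 163 160 160 160 160]
 [ 48  48  48  49  45  57  68  54 104 149 160 160 160 160 160 161 161 160]
 [ 48  64  98 100  50  66  94  72  81 136 160 159 161 161 161 160 159 158]
 [110 137 139 109  39  48  80  88  57 109 161 161 159 159 159 159 158 159]
 [ 80 123 145  86  25  31  51  78  74  78 137 159 159 158 159 161 161 162]
 [ 24  82 123  57  25  27  34  67  95  76  88 136 161 161 162 162 162 162]
 [ 51  76  96  33  22  25  31  49  67  58  55 113 155 163 163 162 162 161]
 [ 88  89  71  23  23  24  28  34  35  32  40  74 114 142 155 161 147 123]
 [ 94  85  48  23  24  23  24  30  34  34  33  37  71 108 127 135 105  77]
 [ 90  66  30  22  23  22  24  26  33  35  34  33  53  84 101  97  75 106]
 [ 68  42  29  23  23  22  22  24  29  35  35  33  37  57  84  92  98 135]
 [ 43  33  31  26  24  23  24  23  26  32  35  34  33  37  62  88 101 122]
 [ 34  33  33  30  25  23  23  23  23  28  35  36  34  30  48  78  95 101]]
[451.9 257.4  94. ]
[447.8 257.   94. ]
[457.6 256.7  94. ]
-10 [array([408.9, 206.8]), array([406.6, 200.1]), array([406.1, 198.5]), array([404.5, 193.8]), array([404.4, 193.5])]
0 [array([410.3, 206.5]), array([406.6, 200.1]), array([405.8, 198.6]), array([403.2, 194.1]), array([403. , 193.8])]
10 [array([411.5, 206. ]), array([406.6, 200.1]), array([405.5, 198.7]), array([402. , 194.6]), array([401.8, 194.3])]
off (np.float64(397.40328235265633), np.float64(198.12426103995918))
```

Call:
{"name": "play_rows", "arguments": {"deltas": [[1,0.7,1,0,0],[1,0.7,1,0,0],[1,0.7,1,0,0],[1,0.7,1,0,0],[1,0.7,1,0,0]]}}

```text
t: 8.57
eef_pos: [554.4, 195.9, 158.3]
tool_rot: [180.0, -0.0, -178.5]
contact_force: [1.2, -0.1, -0.6]
width: 94.1
grip_force: 0.0
```

Call:
{"name": "play_rows", "arguments": {"deltas": [[0.5,0.5,1,0,0],[0.5,0,0,0,0],[0.5,0,0,0,0],[0.5,0,0,-1,0],[0.5,0,0,-1,0]]}}

```text
t: 9.2
eef_pos: [563.6, 213.1, 118.5]
tool_rot: [-180.0, 0.0, -178.6]
contact_force: [0.7, -0.1, -0.4]
width: 70.5
grip_force: 0.0
```

Call:
{"name": "play_rows", "arguments": {"deltas": [[0.5,0,0,-1,0],[0.5,0,0,-1,0],[0.5,0,0,-1,0],[0.5,0,0,-0.27,0],[0.5,0,0,0,0]]}}

```text
t: 9.82
eef_pos: [563.8, 213.5, 53.3]
tool_rot: [-180.0, -0.0, -178.6]
contact_force: [0.7, 0.0, 0.0]
width: 71.0
grip_force: 0.0
```

Call:
{"name": "play_rows", "arguments": {"deltas": [[-1,0,0,0,0],[-1,0,0,0,0],[-1,0,0,0,0],[-1,0,0,0,0],[-1,0,0,0,0]]}}

```text
t: 10.45
eef_pos: [564.2, 214.1, 53.5]
tool_rot: [180.0, 0.0, -178.5]
contact_force: [0.2, 0.3, 3.0]
width: 41.8
grip_force: 3.0
```

Call:
{"name": "play_rows", "arguments": {"deltas": [[-1,0,0,0,0],[-1,0,0,0.3,0],[-1,0,0,0.5,0],[-1,0,0,1,0],[-1,0,0,1,0]]}}

```text
t: 11.08
eef_pos: [563.9, 214.0, 109.9]
tool_rot: [180.0, -0.0, -178.5]
contact_force: [-0.4, 0.4, 0.2]
width: 41.6
grip_force: 30.0
```

```bash
cat >> h.py <<'E'
def board(tag):
    for n,b in(('top',(262,180,372,330)),('scene',(250,195,395,330))):
        im=shot(n,f'{n}_{tag}'); hs=cv2.cvtColor(im,cv2.COLOR_BGR2HSV); h,s,v=[hs[:,:,i].astype(int) for i in range(3)]
        m=((h>5)&(h<20)&(s>100)&(v>50)).astype(np.uint8); k=np.zeros_like(m); k[b[1]:b[3],b[0]:b[2]]=1
        cs=[c.reshape(-1,2) for c in cv2.findContours(m&k,0,1)[0] if cv2.contourArea(c)>150]
        if not cs: print(n,'none'); continue
        W=np.array([pt(n,*q,14)[:2] for q in np.vstack(cs).astype(float)],np.float32)
        r=cv2.minAreaRect(W); B=cv2.boxPoints(r)
        e=[B[1]-B[0],B[2]-B[1]]; L=max(e,key=np.linalg.norm); a=np.degrees(np.arctan2(L[1],L[0])); a=(a+90)%180-90
        print(n,np.round(r[0],1),np.round(r[1],1),'yaw',round(float(a),1),'corners',B.round().tolist())
E
python3 -c "
from h import *
board('b1')"
```

```text
top [513.3   1.9] [277.8 198.5] yaw 3.4 corners [[369.0, 93.0], [381.0, -105.0], [658.0, -89.0], [646.0, 109.0]]
scene [516.5   1.6] [280.5 199. ] yaw 3.5 corners [[370.0, 92.0], [383.0, -106.0], [662.0, -89.0], [650.0, 109.0]]
```

Call:
{"name": "play_rows", "arguments": {"deltas": [[-1,0.2,-1,0,0.023],[-1,0.2,-1,0,0],[-1,0,-1,0,0],[-1,0,-1,0,0],[-1,0,-1,0,0]]}}

```text
t: 11.8
eef_pos: [571.8, 112.5, 109.0]
tool_rot: [180.0, -0.0, -176.6]
contact_force: [0.7, -0.9, -1.2]
width: 41.8
grip_force: 30.0
```

Call:
{"name": "play_rows", "arguments": {"deltas": [[-1,0,-1,0,0],[-1,0,-1,0,0],[-1,0,0,-1,0],[-1,0,0,-1,0],[-1,0,0,0,0]]}}

```text
t: 12.42
eef_pos: [570.6, 73.3, 67.8]
tool_rot: [180.0, -0.2, -176.6]
contact_force: [-0.0, -0.5, -0.4]
width: 41.6
grip_force: 30.0
```

Call:
{"name": "play_rows", "arguments": {"deltas": [[-1,0.1,-0.12,-1,0],[-1,0,0,-0.65,0],[-1,0,0,-0.1,0],[-1,0,0,0,0]]}}

```text
t: 12.92
eef_pos: [574.3, 71.6, 34.5]
tool_rot: [180.0, 0.0, -176.5]
contact_force: [0.1, -0.5, -0.6]
width: 41.6
grip_force: 30.0
```

Call:
{"name": "play_rows", "arguments": {"deltas": [[-1,0,0,-0.12,0],[-1,0,0,0,0],[0.28,0,0,0,0],[0.28,0,0,0,0],[0.28,0,0,0,0]]}}

```text
t: 13.55
eef_pos: [574.1, 71.6, 31.8]
tool_rot: [180.0, 0.0, -176.6]
contact_force: [-0.1, -0.3, 0.8]
width: 59.7
grip_force: 0.0
```

Call:
{"name": "play_rows", "arguments": {"deltas": [[0.28,0,0,0.5,0],[0.28,0,0,1,0],[0.5,0,0,1,0],[0.5,0,0,1,0],[0.5,0,0,1,0]]}}

```text
t: 14.18
eef_pos: [574.1, 71.6, 123.1]
tool_rot: [180.0, 0.1, -176.5]
contact_force: [-0.7, 0.3, 0.0]
width: 70.5
grip_force: 0.0
```

Call:
{"name": "play_rows", "arguments": {"deltas": [[0.5,0,1,0,-0.023],[0.5,-0.2,1,0,0],[0.5,-0.2,1,0,0],[0.5,-0.25,1,0,0],[0.5,0,1,0,0]]}}

```text
t: 14.8
eef_pos: [560.2, 173.1, 121.5]
tool_rot: [-180.0, -0.0, -178.5]
contact_force: [0.6, 0.5, -0.4]
width: 70.6
grip_force: 0.0
```

Call:
{"name": "play_rows", "arguments": {"deltas": [[0.5,0,1,0,0],[0.5,0,1,0,0],[0.5,0,1,0,0],[0.5,0,1,0,0],[0.5,0,1,0,0]]}}

```text
t: 15.42
eef_pos: [561.0, 272.9, 121.7]
tool_rot: [180.0, 0.0, -178.5]
contact_force: [1.0, -0.4, 0.4]
width: 70.6
grip_force: 0.0
```

Call:
{"name": "play_rows", "arguments": {"deltas": [[0.5,0,1,0,0],[0.5,0,0.67,0,0],[0.5,0,0,0,0],[0.5,0,0,-1,0],[0.5,0,0,-1,0]]}}

```text
t: 16.05
eef_pos: [561.2, 304.3, 81.6]
tool_rot: [-180.0, 0.0, -178.6]
contact_force: [-0.2, -0.2, 0.2]
width: 70.4
grip_force: 0.0
```

Call:
{"name": "play_rows", "arguments": {"deltas": [[0.5,0,0.05,-1,0],[0.5,0,0,-0.42,0],[0.5,0,0,0,0],[-1,0,0,0,0],[-1,0,0,0,0]]}}

```text
t: 16.68
eef_pos: [561.6, 306.2, 54.2]
tool_rot: [180.0, 0.1, -178.5]
contact_force: [0.9, -0.4, -0.4]
width: 54.1
grip_force: 0.0
```

Call:
{"name": "play_rows", "arguments": {"deltas": [[-1,0,0,0,0],[-1,0,0,0,0],[-1,0,0,0,0],[-1,0,0,0,0]]}}

```text
t: 17.18
eef_pos: [561.2, 306.0, 53.8]
tool_rot: [180.0, 0.0, -178.5]
contact_force: [-0.7, 0.2, 3.8]
width: 41.4
grip_force: 30.0
```

Call:
{"name": "play_rows", "arguments": {"deltas": [[-1,0,0,0.3,0],[-1,0,0,0.5,0],[-1,0,0,1,0],[-1,0,0,1,0],[-1,0,0,0,0]]}}

```text
t: 17.8
eef_pos: [562.3, 306.6, 111.3]
tool_rot: [179.9, 0.2, -178.5]
contact_force: [-0.1, -0.2, -0.3]
width: 41.6
grip_force: 30.0
```

```bash
python3 -c "
from h import *
board('b2')"
```

```text
top [513.4   1.8] [277.8 198.7] yaw 3.4 corners [[369.0, 93.0], [381.0, -106.0], [658.0, -89.0], [646.0, 109.0]]
scene [516.5   1.6] [280.5 199. ] yaw 3.5 corners [[370.0, 92.0], [383.0, -106.0], [662.0, -89.0], [650.0, 109.0]]
```

Call:
{"name": "play_rows", "arguments": {"deltas": [[-1,0,-1,0,0.023],[-1,0,-1,0,0],[-1,0,-1,0,0],[-1,0,-1,0,0],[-1,0,-1,0,0]]}}

```text
t: 18.52
eef_pos: [561.0, 204.5, 109.3]
tool_rot: [180.0, 0.0, -176.6]
contact_force: [0.4, -0.8, -0.6]
width: 41.8
grip_force: 30.0
```

Call:
{"name": "play_rows", "arguments": {"deltas": [[-1,0,-1,0,0],[-1,0,-1,0,0],[-1,0,-1,0,0],[-1,-1,-1,0,0],[-1,-1,-1,0,0]]}}

```text
t: 19.15
eef_pos: [520.6, 104.7, 109.2]
tool_rot: [180.0, -0.0, -176.6]
contact_force: [0.6, -0.6, -1.6]
width: 41.7
grip_force: 30.0
```

Call:
{"name": "play_rows", "arguments": {"deltas": [[-1,-1,-1,0,0],[-1,-1,-1,0,0],[-1,-1,-0.15,0,0],[-1,-0.6,0,0,0],[-1,0,0,-1,0]]}}

```text
t: 19.77
eef_pos: [449.7, 62.8, 90.4]
tool_rot: [-180.0, 0.2, -176.6]
contact_force: [0.7, -0.3, -1.2]
width: 41.8
grip_force: 30.0
```

Call:
{"name": "play_rows", "arguments": {"deltas": [[-1,0,0,-1,0],[-1,0,0,-1,0],[-1,0,0,0,0]]}}

```text
t: 20.15
eef_pos: [448.0, 63.0, 48.3]
tool_rot: [180.0, -0.2, -176.5]
contact_force: [0.6, -0.3, -0.0]
width: 41.6
grip_force: 30.0
```

Call:
{"name": "play_rows", "arguments": {"deltas": [[-1,0,0,-0.6,0],[-1,0,0,-0.2,0],[-1,0,0,0,0],[0.28,0,0,0,0],[0.28,0,0,0,0]]}}

```text
t: 20.78
eef_pos: [449.3, 63.0, 33.7]
tool_rot: [180.0, 0.1, -176.5]
contact_force: [-0.4, 0.6, 1.2]
width: 57.8
grip_force: 0.0
```

Call:
{"name": "play_rows", "arguments": {"deltas": [[0.28,0,0,0,0],[0.28,0,0,0.5,0],[0,0,0,1,0],[0,0,0,1,0],[0,0,0,1,0]]}}

```text
t: 21.4
eef_pos: [449.1, 63.0, 104.6]
tool_rot: [180.0, 0.0, -176.6]
contact_force: [0.0, -0.3, 0.6]
width: 47.1
grip_force: 0.0
```

Call:
{"name": "play_rows", "arguments": {"deltas": [[-1,1,-1,1,-0.023],[-1,1,-1,0.5,0],[-1,1,-1,0,0],[-1,1,-1,0,0],[-1,1,-1,0,0]]}}

```text
t: 22.02
eef_pos: [549.7, -37.7, 134.1]
tool_rot: [-180.0, 0.0, -178.5]
contact_force: [0.6, -0.3, 0.5]
width: 1.4
grip_force: 0.0
```

Call:
{"name": "play_rows", "arguments": {"deltas": [[-1,1,-1,0,0],[-1,1,-1,0,0],[-1,1,-1,0,0],[-1,0.8,-1,0,0],[-1,0,-1,0,0]]}}

```text
t: 22.65
eef_pos: [625.8, -137.9, 133.6]
tool_rot: [-180.0, 0.0, -178.5]
contact_force: [-0.5, -0.3, -0.4]
width: 0.1
grip_force: 0.0
```

Call:
{"name": "play_rows", "arguments": {"deltas": [[-1,0,-1,0,0],[-1,0,-1,0,0],[-1,0,-0.8,0,0],[-1,0,0,0,0],[-1,0,0,0,0]]}}

```text
t: 23.28
eef_pos: [624.8, -192.6, 133.3]
tool_rot: [180.0, -0.0, -178.5]
contact_force: [0.4, 0.2, -0.2]
width: 0.2
grip_force: 0.0
```

```bash
python3 - <<'E'
from h import *
im=shot('top','t3'); s=shot('scene','s3')
c=cv2.resize(s[225:345,140:300],None,fx=3,fy=3,interpolation=2)
d=cv2.resize(im[190:310,260:360],None,fx=3,fy=3,interpolation=2)
cv2.imwrite('pics/z4.png',np.hstack([c,d]))
E
```

```text
(no output)
```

View pics/z4.png

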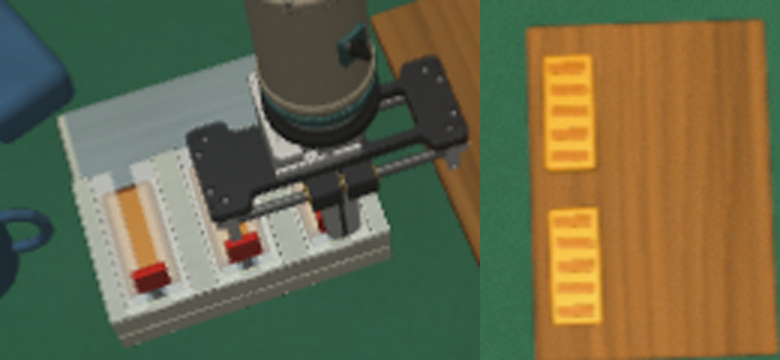

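Call:
{"name": "play_rows", "arguments": {"deltas": [[-1,0,0,-1,0],[-1,0,0,-1,0],[-1,0,0,-0.9,0],[-1,-0.5,0,0,0],[-1,-0.5,0,0,0]]}}

```text
t: 24.0
eef_pos: [604.5, -192.7, 75.9]
tool_rot: [-180.0, 0.0, -178.5]
contact_force: [0.4, -0.8, 0.7]
width: 0.6
grip_force: 0.0
```

Call:
{"name": "play_rows", "arguments": {"deltas": [[-1,-0.5,0,0,0],[-1,-0.5,0,0,0],[-1,-0.5,0,0,0]]}}

```text
t: 24.38
eef_pos: [575.7, -193.6, 76.4]
tool_rot: [-179.9, 0.2, -178.5]
contact_force: [3.6, -0.6, 0.7]
width: 0.4
grip_force: 1.7
```

Call:
{"name": "play_rows", "arguments": {"deltas": [[-1,-0.5,0,0,0],[-1,-0.5,0,0,0],[-1,-0.3,0,0,0]]}}

```text
t: 24.75
eef_pos: [549.5, -193.8, 76.0]
tool_rot: [-179.9, 0.1, -178.5]
contact_force: [4.7, -2.5, 2.7]
width: 0.5
grip_force: 2.4
```

Call:
{"name": "play_rows", "arguments": {"deltas": [[-1,-0.3,0,0,0],[-1,-0.2,0,0,0],[-1,-0.15,0,0,0]]}}

```text
t: 25.12
eef_pos: [537.2, -194.0, 75.9]
tool_rot: [-179.9, 0.2, -178.5]
contact_force: [5.8, -1.8, 2.5]
width: 0.3
grip_force: 2.7
```

Call:
{"name": "play_rows", "arguments": {"deltas": [[-1,-0.15,0,0,0],[-1,-0.1,0,0,0]]}}

```text
t: 25.38
eef_pos: [532.9, -194.2, 76.0]
tool_rot: [-179.9, 0.3, -178.5]
contact_force: [7.6, -2.8, 0.2]
width: 0.7
grip_force: 4.1
```

Call:
{"name": "play_rows", "arguments": {"deltas": [[-1,-0.1,0,0,0],[-1,-0.05,0,0,0]]}}

```text
t: 25.62
eef_pos: [532.8, -194.2, 76.1]
tool_rot: [-179.9, 0.6, -178.6]
contact_force: [12.8, -2.4, -2.3]
width: 0.3
grip_force: 6.3
```

Call:
{"name": "play_rows", "arguments": {"deltas": [[-1,-0.1,0,0,0],[-1,0,0,0,0]]}}

```text
t: 25.88
eef_pos: [532.7, -194.2, 76.1]
tool_rot: [-179.9, 0.8, -178.6]
contact_force: [14.8, -0.9, -4.4]
width: 0.6
grip_force: 7.6
```

Call:
{"name": "play_rows", "arguments": {"deltas": [[-1,0.7,0,0,0],[-1,1,0,0,0],[-1,1,0,0,0],[-1,1,0,0,0],[-1,1,0,0,0]]}}

```text
t: 26.5
eef_pos: [617.4, -191.8, 73.9]
tool_rot: [179.8, -0.4, -178.5]
contact_force: [-0.4, 0.2, 0.5]
width: 0.3
grip_force: 0.0
```

Call:
{"name": "play_rows", "arguments": {"deltas": [[-1,0.1,-1,0,0],[-1,0,-1,0,0],[-1,0,-1,0,0],[-1,0,-0.6,0,0],[-1,-0.5,0,0,0]]}}

```text
t: 27.12
eef_pos: [611.6, -266.4, 75.2]
tool_rot: [180.0, 0.0, -178.6]
contact_force: [-0.1, -0.7, -0.4]
width: 0.6
grip_force: 0.0
```

Call:
{"name": "play_rows", "arguments": {"deltas": [[-1,-0.5,0,0,0],[-1,-0.5,0,0,0],[-1,-0.5,0,0,0],[-1,-0.5,0,0,0],[-1,-0.5,0,0,0]]}}

```text
t: 27.75
eef_pos: [562.3, -265.5, 75.7]
tool_rot: [-179.9, 0.1, -178.5]
contact_force: [3.8, -2.3, -1.3]
width: 0.5
grip_force: 2.2
```

Call:
{"name": "play_rows", "arguments": {"deltas": [[-1,-0.5,0,0,0],[-1,-0.4,0,0,0],[-1,-0.3,0,0,0],[-1,-0.15,0,0,0],[-1,0,0,0,0]]}}

```text
t: 28.38
eef_pos: [535.9, -266.0, 75.8]
tool_rot: [-179.9, 0.2, -178.5]
contact_force: [5.1, -3.1, -2.2]
width: 0.6
grip_force: 2.7
```

Call:
{"name": "play_rows", "arguments": {"deltas": [[-1,-0.15,0,0,0],[-1,0,0,0,0]]}}

```text
t: 28.62
eef_pos: [534.9, -266.0, 75.9]
tool_rot: [-179.9, 0.4, -178.6]
contact_force: [9.4, -2.8, -4.0]
width: 1.0
grip_force: 4.4
```

Stop reached for lane 2. One more nudge, then lane 1.

Call:
{"name": "play_rows", "arguments": {"deltas": [[-1,-0.1,0,0,0],[-1,0,0,0,0]]}}

```text
t: 28.88
eef_pos: [534.9, -266.1, 75.9]
tool_rot: [-179.9, 0.6, -178.6]
contact_force: [12.6, -1.6, -7.0]
width: 0.5
grip_force: 6.1
```

Call:
{"name": "play_rows", "arguments": {"deltas": [[-1,0.7,0,0,0],[-1,1,0,0,0],[-1,1,0,0,0],[-1,1,0,0,0],[-1,1,0,0,0]]}}

```text
t: 29.5
eef_pos: [622.2, -264.0, 74.9]
tool_rot: [179.9, -0.2, -178.5]
contact_force: [0.4, 0.5, 0.3]
width: 0.2
grip_force: 0.0
```

Call:
{"name": "play_rows", "arguments": {"deltas": [[-1,0.2,-1,0,0],[-1,0,-1,0,0],[-1,0,-1,0,0],[-1,0,-0.55,0,0],[-1,-0.5,0,0,0]]}}

```text
t: 30.12
eef_pos: [617.5, -337.3, 75.1]
tool_rot: [180.0, 0.0, -178.6]
contact_force: [-0.6, -0.4, -0.1]
width: 0.4
grip_force: 0.0
```

Call:
{"name": "play_rows", "arguments": {"deltas": [[-1,-0.5,0,0,0],[-1,-0.5,0,0,0],[-1,-0.5,0,0,0],[-1,-0.5,0,0,0],[-1,-0.5,0,0,0]]}}

```text
t: 30.75
eef_pos: [568.2, -336.3, 75.6]
tool_rot: [-179.9, 0.1, -178.5]
contact_force: [4.5, -1.2, -1.9]
width: 0.2
grip_force: 2.0
```

Stop expected at about 537.

Call:
{"name": "play_rows", "arguments": {"deltas": [[-1,-0.5,0,0,0],[-1,-0.5,0,0,0],[-1,-0.3,0,0,0],[-1,-0.2,0,0,0],[-1,-0.1,0,0,0]]}}

```text
t: 31.38
eef_pos: [537.0, -337.1, 75.7]
tool_rot: [-179.9, 0.2, -178.5]
contact_force: [8.2, -2.2, -3.6]
width: 0.0
grip_force: 4.0
```

Call:
{"name": "play_rows", "arguments": {"deltas": [[-1,-0.1,0,0,0],[-1,-0.1,0,0,0]]}}

```text
t: 31.62
eef_pos: [536.8, -337.1, 75.8]
tool_rot: [-179.9, 0.6, -178.6]
contact_force: [15.7, -0.8, -7.8]
width: 0.6
grip_force: 7.4
```

Call:
{"name": "play_rows", "arguments": {"deltas": [[-1,0.7,0,0,0],[-1,1,0,0,0],[-1,1,0,0,0],[-1,1,0,0,0],[-1,0.3,0,1,0]]}}

```text
t: 32.25
eef_pos: [609.7, -334.4, 93.3]
tool_rot: [179.8, -0.4, -178.5]
contact_force: [-0.4, -0.7, 0.3]
width: 0.3
grip_force: 0.0
```

Call:
{"name": "play_rows", "arguments": {"deltas": [[-1,0,0,1,0],[-1,0,0,1,0],[0.4,-1,1,0,0],[0.4,-1,1,0,0],[0.4,-1,1,0,0]]}}

```text
t: 32.88
eef_pos: [548.8, -274.6, 134.9]
tool_rot: [179.9, -0.3, -178.5]
contact_force: [0.6, -0.1, 0.3]
width: 27.0
grip_force: 0.0
```

Call:
{"name": "play_rows", "arguments": {"deltas": [[0.4,-1,1,0,0],[0.4,-1,1,0,0],[0.4,-1,1,0,0],[0.4,-1,1,0,0],[0.4,-1,1,0,0]]}}

```text
t: 33.5
eef_pos: [448.7, -174.7, 135.0]
tool_rot: [179.9, -0.2, -178.5]
contact_force: [-0.2, -0.4, 1.0]
width: 65.9
grip_force: 0.0
```

Call:
{"name": "play_rows", "arguments": {"deltas": [[0.4,-1,1,0,0],[0.4,-1,1,0,0],[0.4,-1,1,0,0],[0.4,-1,1,0,0],[0.4,0,0,0,0]]}}

```text
t: 34.12
eef_pos: [368.5, -94.5, 134.9]
tool_rot: [179.9, -0.2, -178.5]
contact_force: [0.5, -0.6, 0.0]
width: 65.7
grip_force: 0.0
```

```bash
python3 - <<'E'
from h import *
board('b4')
for n,b in(('top',(375,200,485,310)),('scene',(150,230,280,340))):
    im=cv2.imread(f'pics/{n}_b4.png'); hs=cv2.cvtColor(im,cv2.COLOR_BGR2HSV); h,s,v=[hs[:,:,i].astype(int) for i in range(3)]
    m=((h>7)&(h<28)&(s>90)&(v>60)).astype(np.uint8); k=np.zeros_like(m); k[b[1]:b[3],b[0]:b[2]]=1
    for c in cv2.findContours(m&k,0,1)[0]:
        if cv2.contourArea(c)<60: continue
        W=np.array([pt(n,*q,48)[:2] for q in c.reshape(-1,2).astype(float)],np.float32)
        r=cv2.minAreaRect(W); print(n,np.round(r[0],1),np.round(r[1],1),round(r[2],1),'x',W[:,0].min(),W[:,0].max(),'y',W[:,1].min(),W[:,1].max())
a=cv2.resize(cv2.imread('pics/top_b4.png')[195:315,370:490],None,fx=3,fy=3,interpolation=2)
c=cv2.resize(cv2.imread('pics/scene_b4.png')[225:345,140:280],None,fx=3,fy=3,interpolation=2)
cv2.imwrite('pics/z5.png',np.hstack([a,c]))
E
```

```text
top [513.4   1.4] [277.8 199.6] yaw 3.4 corners [[369.0, 93.0], [381.0, -107.0], [658.0, -90.0], [646.0, 109.0]]
scene [516.5   1.6] [280.5 199. ] yaw 3.5 corners [[370.0, 92.0], [383.0, -106.0], [662.0, -89.0], [650.0, 109.0]]
top [ 470.7 -340.6] [91.6 41.5] 1.3 x 424.48737 516.69476 y -362.10794 -320.73856
top [ 468.9 -269.8] [91.9 38.8] 0.4 x 422.8416 514.8784 y -289.32095 -250.28055
top [ 467.2 -197.1] [91.6 38.7] 0.7 x 421.1823 513.0654 y -216.85034 -177.66922
scene [ 474.1 -341.1] [93.3 40.1] 1.6 x 427.05573 520.7128 y -362.02078 -321.41537
scene [ 472.5 -270.1] [94.4 40.6] 1.5 x 425.14783 519.68585 y -291.1998 -249.95415
scene [ 472.4 -197.5] [97.8 40.4] 0.8 x 423.18735 521.2715 y -218.30573 -177.72469
scene [ 462.8 -105.4] [ 37.9 110.6] 72.3 x 404.40884 521.2616 y -110.18863 -70.79244
```

View pics/z5.png

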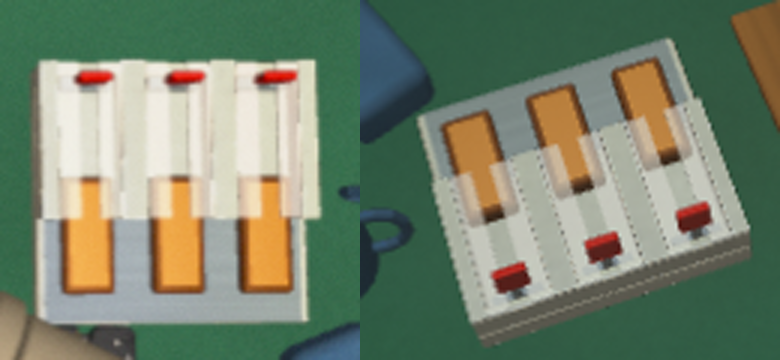

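Call:
{"name": "play_rows", "arguments": {"deltas": [[0.28,1,-1,0,0],[0.28,1,-1,0,0],[0.28,1,-1,0,0],[0.28,1,-1,0,0],[0.28,0.6,-1,0,0]]}}

```text
t: 34.85
eef_pos: [465.2, -197.9, 134.9]
tool_rot: [-180.0, -0.0, -178.5]
contact_force: [0.6, 0.1, 0.1]
width: 60.0
grip_force: 0.0
```

Call:
{"name": "play_rows", "arguments": {"deltas": [[0.28,0,-0.13,-1,0],[0.28,0,0,-1,0],[0.28,0,0,-1,0],[0.28,0,0,-1,0],[0.28,0,0,0,0]]}}

```text
t: 35.48
eef_pos: [462.8, -198.7, 53.9]
tool_rot: [179.9, -0.2, -178.6]
contact_force: [0.2, -0.5, 0.3]
width: 60.2
grip_force: 0.0
```

Call:
{"name": "play_rows", "arguments": {"deltas": [[0.28,-0.1,0.05,-0.6,0],[0.28,0,0,-0.35,0],[0.28,0,0,0,0],[-1,0,0,0,0],[-1,0,0,0,0]]}}

```text
t: 36.1
eef_pos: [462.3, -197.7, 36.7]
tool_rot: [-180.0, 0.0, -178.5]
contact_force: [0.6, -0.3, -1.8]
width: 43.7
grip_force: 0.0
```

Call:
{"name": "play_rows", "arguments": {"deltas": [[-1,0,0,0,0],[-1,0,0,0,0],[-1,0,0,0,0]]}}

```text
t: 36.48
eef_pos: [462.3, -197.7, 36.7]
tool_rot: [-180.0, 0.0, -178.5]
contact_force: [0.2, 0.7, 2.7]
width: 41.6
grip_force: 30.0
```

Call:
{"name": "play_rows", "arguments": {"deltas": [[-1,0,0,0.15,0],[-1,-0.5,0,0,0],[-1,-0.7,0,0,0],[-1,-0.7,-0.05,0,0],[-1,-0.7,0,0,0]]}}

```text
t: 37.1
eef_pos: [408.5, -198.5, 39.2]
tool_rot: [180.0, -0.0, -178.5]
contact_force: [-0.2, -0.7, -1.2]
width: 41.7
grip_force: 30.0
```

Call:
{"name": "play_rows", "arguments": {"deltas": [[-1,0,0,0.5,0],[-1,0,0,1,0],[-1,0,0,1,0],[-1,0,0,0.8,0.023],[-1,0,1,0,0]]}}

```text
t: 37.72
eef_pos: [411.9, -179.7, 107.0]
tool_rot: [-179.8, 0.2, -176.7]
contact_force: [-0.1, -0.6, -1.4]
width: 41.5
grip_force: 30.0
```

```bash
python3 -c "
from h import *
board('b5')"
```

```text
top [513.3   1.9] [277.8 198.4] yaw 3.4 corners [[369.0, 93.0], [381.0, -105.0], [658.0, -89.0], [646.0, 109.0]]
scene [516.5   1.6] [280.5 199. ] yaw 3.5 corners [[370.0, 92.0], [383.0, -106.0], [662.0, -89.0], [650.0, 109.0]]
```

Call:
{"name": "play_rows", "arguments": {"deltas": [[-1,0.8,1,0,0],[-1,0.9,1,0,0],[-1,0.9,1,0,0],[-1,0.9,1,0,0],[-1,0.9,1,0,0]]}}

```text
t: 38.45
eef_pos: [497.8, -77.3, 104.4]
tool_rot: [180.0, -0.1, -176.5]
contact_force: [0.1, -0.1, -0.3]
width: 41.6
grip_force: 30.0
```

Call:
{"name": "play_rows", "arguments": {"deltas": [[-1,0.9,1,0,0],[-1,0.9,1,0,0],[-1,0.9,1,0,0],[-1,0.9,1,0,0],[-1,0,0,-1,0]]}}

```text
t: 39.08
eef_pos: [572.1, 3.2, 85.3]
tool_rot: [180.0, 0.2, -176.4]
contact_force: [-0.8, -0.7, -0.7]
width: 41.5
grip_force: 30.0
```

Call:
{"name": "play_rows", "arguments": {"deltas": [[-1,0,0,-1,0],[-1,0,0,-1,0],[-1,0,0,0,0],[-1,0,0,0,0]]}}

```text
t: 39.58
eef_pos: [570.1, 1.6, 45.4]
tool_rot: [180.0, 0.0, -176.5]
contact_force: [-0.4, -0.0, -0.4]
width: 41.9
grip_force: 30.0
```

Call:
{"name": "play_rows", "arguments": {"deltas": [[-1,0,0,-0.9,0],[-1,0,0,-0.25,0],[-1,0,0,-0.12,0],[-1,0,0,0,0],[0.15,0,0,0,0]]}}

```text
t: 40.2
eef_pos: [570.5, 1.3, 20.5]
tool_rot: [-180.0, 0.1, -176.6]
contact_force: [-0.3, -0.5, 0.9]
width: 48.4
grip_force: 0.0
```

Call:
{"name": "play_rows", "arguments": {"deltas": [[0.15,0,0,0,0],[0.15,0,0,0,0],[0.15,0,0,0.5,0],[0.15,0,0,1,0],[0.15,0,0,1,0]]}}

```text
t: 40.83
eef_pos: [570.1, 1.4, 71.0]
tool_rot: [180.0, 0.0, -176.5]
contact_force: [-0.4, 0.6, -0.0]
width: 53.9
grip_force: 0.0
```

Call:
{"name": "play_rows", "arguments": {"deltas": [[0.28,0,0,1,0],[0.28,-0.5,-1,1,0],[0.28,-0.5,-1,1,0],[0.28,-0.5,-1,0,0],[0.28,-0.5,-1,0,0]]}}

```text
t: 41.45
eef_pos: [530.0, -79.3, 131.1]
tool_rot: [-180.0, 0.1, -176.5]
contact_force: [1.5, -0.2, 0.4]
width: 60.0
grip_force: 0.0
```

Call:
{"name": "play_rows", "arguments": {"deltas": [[0.28,-0.5,-1,0,-0.023],[0.28,-0.5,-1,0,0],[0.28,-0.5,-1,0,0],[0.28,-0.5,-1,0,0],[0.28,-0.5,-1,0,0]]}}

```text
t: 42.08
eef_pos: [479.8, -179.3, 130.6]
tool_rot: [-180.0, 0.0, -178.5]
contact_force: [-0.1, 0.2, 0.2]
width: 60.1
grip_force: 0.0
```

Call:
{"name": "play_rows", "arguments": {"deltas": [[0.28,-0.35,-1,0,0],[0.28,0,-1,0,0],[0.28,0,-1,0,0],[0.28,0,-1,0,0],[0.28,0,-0.57,0,0]]}}

```text
t: 42.7
eef_pos: [473.2, -271.5, 129.8]
tool_rot: [180.0, 0.0, -178.6]
contact_force: [0.2, -0.2, -0.6]
width: 60.0
grip_force: 0.0
```

Call:
{"name": "play_rows", "arguments": {"deltas": [[0.28,0,0,0,0],[0.28,0,0,-1,0],[0.28,0,0,-1,0],[0.28,0,0,-1,0],[0.28,0,0,0,0]]}}

```text
t: 43.32
eef_pos: [471.8, -268.4, 68.6]
tool_rot: [179.8, -0.2, -178.5]
contact_force: [-0.5, -0.2, 0.1]
width: 59.9
grip_force: 0.0
```

Call:
{"name": "play_rows", "arguments": {"deltas": [[0.28,-0.38,-0.05,0,0],[0.28,0,0,-1,0],[0.28,0,0,-0.65,0],[0.28,0,0,0,0],[-1,0,0,0,0]]}}

```text
t: 43.95
eef_pos: [465.8, -271.3, 37.5]
tool_rot: [-180.0, 0.0, -178.5]
contact_force: [0.4, 0.6, 0.1]
width: 53.5
grip_force: 0.0
```

Call:
{"name": "play_rows", "arguments": {"deltas": [[-1,0,0,0,0],[-1,0,0,0,0],[-1,0,0,0,0],[-1,0,0,0,0]]}}

```text
t: 44.45
eef_pos: [465.8, -271.2, 37.5]
tool_rot: [-180.0, 0.1, -178.5]
contact_force: [0.0, 0.2, 5.1]
width: 41.5
grip_force: 30.0
```

Call:
{"name": "play_rows", "arguments": {"deltas": [[-1,0,0,0.15,0],[-1,-0.5,0,0,0],[-1,-0.7,0,0,0],[-1,-0.7,-0.05,0,0],[-1,-0.7,0,0,0]]}}

```text
t: 45.08
eef_pos: [412.0, -272.0, 39.8]
tool_rot: [180.0, -0.0, -178.5]
contact_force: [-0.3, -0.4, 0.4]
width: 41.4
grip_force: 30.0
```

Call:
{"name": "play_rows", "arguments": {"deltas": [[-1,0,0,0.5,0],[-1,0,0,1,0],[-1,0,0,1,0],[-1,0,0,0.8,0.023],[-1,0,1,0,0]]}}

```text
t: 45.7
eef_pos: [415.1, -253.3, 107.6]
tool_rot: [-179.8, 0.2, -176.7]
contact_force: [0.5, 0.3, -1.8]
width: 41.7
grip_force: 30.0
```

```bash
python3 -c "
from h import *
board('b6')"
```

```text
top [513.3   2. ] [277.7 198.3] yaw 3.4 corners [[369.0, 93.0], [381.0, -105.0], [658.0, -89.0], [646.0, 109.0]]
scene [516.5   1.6] [280.5 199. ] yaw 3.5 corners [[370.0, 92.0], [383.0, -106.0], [662.0, -89.0], [650.0, 109.0]]
```

Call:
{"name": "play_rows", "arguments": {"deltas": [[-1,0,1,0,0],[-1,0,1,0,0],[-1,0,1,0,0],[-1,0.3,1,0,0],[-1,0.3,1,0,0]]}}

```text
t: 46.42
eef_pos: [425.2, -150.2, 105.8]
tool_rot: [180.0, -0.0, -176.5]
contact_force: [0.1, 0.6, -0.6]
width: 41.6
grip_force: 30.0
```

Call:
{"name": "play_rows", "arguments": {"deltas": [[-1,0.3,1,0,0],[-1,0.3,1,0,0],[-1,0.3,1,0,0],[-1,0.2,1,0,0],[-1,0,1,0,0]]}}

```text
t: 47.05
eef_pos: [447.3, -50.3, 105.8]
tool_rot: [180.0, -0.0, -176.5]
contact_force: [-0.6, 0.4, 0.5]
width: 41.8
grip_force: 30.0
```

Call:
{"name": "play_rows", "arguments": {"deltas": [[-1,0,1,0,0],[-1,0,1,0,0],[-1,0,0.3,-1,0],[-1,0,0,-1,0],[-1,0,0,-1,0]]}}

```text
t: 47.68
eef_pos: [446.9, -4.8, 45.4]
tool_rot: [180.0, 0.0, -176.5]
contact_force: [0.8, 0.5, -0.5]
width: 41.8
grip_force: 30.0
```

Call:
{"name": "play_rows", "arguments": {"deltas": [[-1,0,0,0,0],[-1,0,0,0,0]]}}

```text
t: 47.92
eef_pos: [447.6, -5.6, 46.4]
tool_rot: [-180.0, 0.0, -176.5]
contact_force: [-0.5, -0.2, -0.8]
width: 41.5
grip_force: 30.0
```

Touch expected at TCP ≈ 21.5.

Call:
{"name": "play_rows", "arguments": {"deltas": [[-1,0,0,-0.9,0],[-1,0,0,-0.25,0],[-1,0,0,-0.12,0],[-1,0,0,0,0],[0.15,0,0,0,0]]}}

```text
t: 48.55
eef_pos: [448.1, -6.2, 21.1]
tool_rot: [-180.0, 0.1, -176.6]
contact_force: [0.2, -0.3, 0.0]
width: 48.4
grip_force: 0.0
```

Call:
{"name": "play_rows", "arguments": {"deltas": [[0.15,0,0,0,0],[0.15,0,0,0,0],[0.15,0,0,0.5,0],[0.15,0,0,1,0],[0.15,0,0,1,0]]}}

```text
t: 49.18
eef_pos: [447.4, -6.0, 71.5]
tool_rot: [180.0, 0.0, -176.6]
contact_force: [0.1, 0.7, -0.1]
width: 54.0
grip_force: 0.0
```

Call:
{"name": "play_rows", "arguments": {"deltas": [[0.28,0,0,1,0],[0.28,0,-1,1,0],[0.28,0,-1,1,0],[0.28,0,-1,0,0],[0.28,0,-1,0,0]]}}

```text
t: 49.8
eef_pos: [447.7, -86.7, 131.6]
tool_rot: [-180.0, 0.1, -176.5]
contact_force: [0.7, -0.3, -0.2]
width: 60.0
grip_force: 0.0
```

Call:
{"name": "play_rows", "arguments": {"deltas": [[0.28,0,-1,0,-0.023],[0.28,0,-1,0,0],[0.28,0,-1,0,0],[0.28,0.3,-1,0,0],[0.28,0.3,-1,0,0]]}}

```text
t: 50.42
eef_pos: [460.0, -187.2, 130.9]
tool_rot: [-180.0, 0.0, -178.5]
contact_force: [0.2, -1.0, 0.6]
width: 60.3
grip_force: 0.0
```

Call:
{"name": "play_rows", "arguments": {"deltas": [[0.28,0.3,-1,0,0],[0.28,0,-1,0,0],[0.28,0,-1,0,0],[0.28,0,-1,0,0],[0.28,0,-1,0,0]]}}

```text
t: 51.05
eef_pos: [465.2, -287.3, 130.5]
tool_rot: [180.0, -0.0, -178.5]
contact_force: [0.4, -0.6, 1.1]
width: 60.1
grip_force: 0.0
```

Call:
{"name": "play_rows", "arguments": {"deltas": [[0.28,0,-1,0,0],[0.28,0,-1,0,0],[0.28,0,-1,0,0],[0.28,0,-0.75,0,0],[0.28,0,0,0,0]]}}

```text
t: 51.68
eef_pos: [465.4, -362.1, 130.3]
tool_rot: [180.0, 0.0, -178.6]
contact_force: [-0.5, 0.4, 0.1]
width: 60.1
grip_force: 0.0
```

Call:
{"name": "play_rows", "arguments": {"deltas": [[0.28,0,0,0,0],[0.28,0,0,-1,0],[0.28,0,0,-1,0],[0.28,0,0,-1,0],[0.28,0,0,0,0]]}}

```text
t: 52.3
eef_pos: [464.5, -359.2, 69.2]
tool_rot: [179.8, -0.1, -178.5]
contact_force: [-0.9, -0.4, 0.6]
width: 60.1
grip_force: 0.0
```

Call:
{"name": "play_rows", "arguments": {"deltas": [[0.28,0,1,0,0],[0.28,0,0,0,0],[0.28,0,0,0,0]]}}

```text
t: 52.68
eef_pos: [465.9, -341.0, 71.4]
tool_rot: [-179.9, 0.1, -178.5]
contact_force: [0.6, -0.1, 0.9]
width: 60.2
grip_force: 0.0
```

Call:
{"name": "play_rows", "arguments": {"deltas": [[0.28,0,0,-1,0],[0.28,0,0,-0.75,0],[0.28,0,0,0,0],[-1,0,0,0,0],[-1,0,0,0,0]]}}

```text
t: 53.3
eef_pos: [465.8, -341.5, 36.1]
tool_rot: [-180.0, 0.1, -178.5]
contact_force: [0.2, -0.4, -0.2]
width: 43.7
grip_force: 0.0
```

Call:
{"name": "play_rows", "arguments": {"deltas": [[-1,0,0,0,0],[-1,0,0,0,0],[-1,0,0,0,0],[-1,0,0,0,0]]}}

```text
t: 53.8
eef_pos: [465.7, -341.4, 36.1]
tool_rot: [-180.0, 0.0, -178.5]
contact_force: [-0.2, -0.2, 4.2]
width: 41.7
grip_force: 30.0
```

Call:
{"name": "play_rows", "arguments": {"deltas": [[-1,0,0,0.15,0],[-1,-0.5,0,0,0],[-1,-0.7,0,0,0],[-1,-0.7,-0.05,0,0],[-1,-0.7,0,0,0]]}}

```text
t: 54.42
eef_pos: [412.9, -341.7, 38.5]
tool_rot: [180.0, 0.1, -178.6]
contact_force: [3.8, 1.9, -0.3]
width: 41.5
grip_force: 30.0
```

Call:
{"name": "play_rows", "arguments": {"deltas": [[-1,0,0,0.5,0],[-1,0,0,1,0],[-1,0,0,1,0],[-1,0,0,0.8,0.023],[-1,0,1,0,0]]}}

```text
t: 55.05
eef_pos: [414.6, -323.5, 106.2]
tool_rot: [-179.8, 0.2, -176.7]
contact_force: [-0.1, -0.6, -0.6]
width: 41.4
grip_force: 30.0
```

```bash
python3 -c "
from h import *
board('b7')"
```

```text
top [513.3   1.8] [277.8 198.7] yaw 3.4 corners [[369.0, 93.0], [381.0, -106.0], [658.0, -89.0], [646.0, 109.0]]
scene [516.5   1.6] [280.5 199. ] yaw 3.5 corners [[370.0, 92.0], [383.0, -106.0], [662.0, -89.0], [650.0, 109.0]]
```

Call:
{"name": "play_rows", "arguments": {"deltas": [[-1,0,1,0,0],[-1,0,1,0,0],[-1,0,1,0,0],[-1,0.3,1,0,0],[-1,0.3,1,0,0]]}}

```text
t: 55.78
eef_pos: [425.2, -220.2, 104.4]
tool_rot: [180.0, -0.0, -176.5]
contact_force: [0.3, 0.0, -0.5]
width: 41.9
grip_force: 30.0
```

Call:
{"name": "play_rows", "arguments": {"deltas": [[-1,0.3,1,0,0],[-1,0.3,1,0,0],[-1,0.3,1,0,0],[-1,0.2,1,0,0],[-1,0,1,0,0]]}}

```text
t: 56.4
eef_pos: [447.3, -120.3, 104.4]
tool_rot: [180.0, 0.0, -176.5]
contact_force: [-0.2, -1.1, -1.5]
width: 41.6
grip_force: 30.0
```

Call:
{"name": "play_rows", "arguments": {"deltas": [[-1,0,1,0,0],[-1,0,1,0,0],[-1,0,0.3,-1,0],[-1,0,0,-1,0],[-1,0,0,-1,0]]}}

```text
t: 57.02
eef_pos: [447.0, -74.8, 44.0]
tool_rot: [180.0, 0.0, -176.5]
contact_force: [-0.5, 0.1, -0.2]
width: 41.8
grip_force: 30.0
```

Call:
{"name": "play_rows", "arguments": {"deltas": [[-1,0,0,0,0],[-1,0,0,0,0]]}}

```text
t: 57.28
eef_pos: [447.6, -75.7, 45.0]
tool_rot: [-180.0, 0.0, -176.5]
contact_force: [0.1, -0.6, -0.2]
width: 42.0
grip_force: 30.0
```

Call:
{"name": "play_rows", "arguments": {"deltas": [[-1,0.12,0.15,-0.9,0],[-1,0,0,-0.25,0],[-1,0,0,-0.12,0],[-1,0,0,0,0],[0.06,0,0,0,0]]}}

```text
t: 57.9
eef_pos: [450.3, -73.3, 19.7]
tool_rot: [-180.0, 0.1, -176.6]
contact_force: [-0.2, -0.5, 0.0]
width: 48.0
grip_force: 0.0
```

Call:
{"name": "play_rows", "arguments": {"deltas": [[0.06,0,0,0,0],[0.06,0,0,0,0],[0.06,0,0,0.5,0],[0.06,0,0,1,0],[0.06,0,0,1,0]]}}

```text
t: 58.52
eef_pos: [449.8, -73.0, 70.1]
tool_rot: [180.0, 0.0, -176.6]
contact_force: [-0.6, 0.1, 0.4]
width: 50.1
grip_force: 0.0
```

Call:
{"name": "play_rows", "arguments": {"deltas": [[0.06,-1,0,1,0],[0.06,-1,-1,1,0],[0.06,-1,-1,1,0],[0.06,-1,-1,1,0],[0.06,-1,-1,0,0]]}}

```text
t: 59.15
eef_pos: [350.3, -154.3, 151.2]
tool_rot: [-179.8, 0.2, -176.5]
contact_force: [0.6, 0.7, 0.2]
width: 49.7
grip_force: 0.0
```

Call:
{"name": "play_rows", "arguments": {"deltas": [[0.06,-1,-1,0,0],[0.06,-1,-1,0,0],[0.06,0,0,0,0],[0.06,0,0,0,0]]}}

```text
t: 59.65
eef_pos: [310.3, -192.7, 149.4]
tool_rot: [180.0, 0.1, -176.6]
contact_force: [0.0, -1.0, 1.1]
width: 49.8
grip_force: 0.0
```

```bash
python3 - <<'E'
from h import *
board('end')
a=cv2.imread('pics/top_end.png')[140:320,160:500]
b=cv2.imread('pics/scene_end.png')[160:340,90:430]
cv2.imwrite('pics/z6.png',cv2.resize(np.vstack([a,b]),None,fx=1.65,fy=1.65,interpolation=2))
E
```

```text
top [513.3   1.9] [277.7 198.8] yaw 3.4 corners [[369.0, 93.0], [381.0, -106.0], [658.0, -89.0], [646.0, 109.0]]
scene [516.5   1.6] [280.5 199. ] yaw 3.5 corners [[370.0, 92.0], [383.0, -106.0], [662.0, -89.0], [650.0, 109.0]]
```

View pics/z6.png

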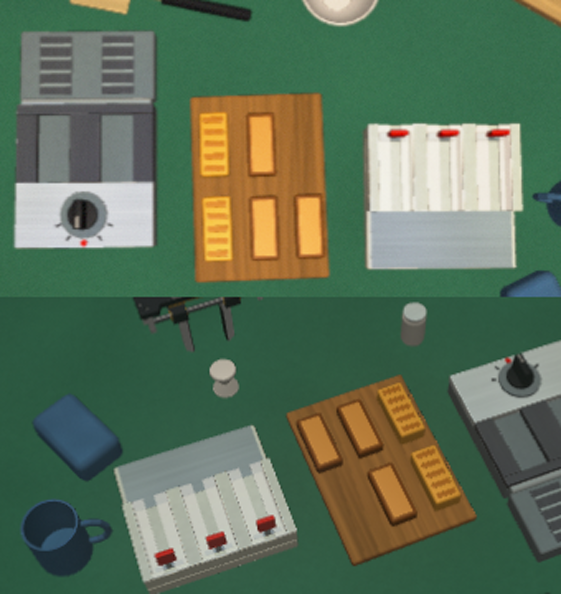

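```bash
python3 - <<'E'
from h import *
g=cv2.imread('pics/top_end.png').min(2)[264:284,200:220].astype(float)
w=(g>85)&(np.abs(np.arange(20)[None]-8)<4)&(np.abs(np.arange(20)[:,None]-10)<7)
print(g[2:18,2:16].astype(int))
for r in(-21,0,10,20): print(r,np.round(proj('top',(463.7-r*np.cos(.026),254.3-r*np.sin(.026),94)),1))
E
```

```text
[[ 51  38  31  33  44  46  43  29  18   6  33  47  51  51]
 [ 43  34  33  39  45  47  44  33  11  18  37  46  47  53]
 [ 41  38  37  41  41  51  48  33  18  24  38  47  54  53]
 [ 43  37  34  35  46  49  50  33  12  13  27  48  50  55]
 [ 46  36  32  41  56  60  51  29   9  19  32  51  53  55]
 [ 45  41  43  66 107 103  63  28  12  10  35  50  50  55]
 [ 45  38  41  97 129 114  61  29  12  12  41  53  54  55]
 [ 47  37  48  96 135 114  62  30  16  17  39  52  55  55]
 [ 47  41  45  98 133 113  62  33  11  15  39  50  55  58]
 [ 70  47  47  98 134 116  61  29   8  18  38  55  55  53]
 [101  68  54  98 136 119  63  25  16  14  39  56  53  57]
 [118  98  63  99 130 111  66  27  15  18  42  55  63  81]
 [122 105  71  66  74  69  46  35  35  41  54  70  94 117]
 [122 120 118 115 115 108  93  85  84 103 113 114 118 124]
 [124 121 124 124 122 121 119 118 118 124 122 121 122 123]
 [139 129 124 123 123 124 121 123 124 122 123 118 121 122]]
-21 [206.6 260.2]
0 [206.4 269.3]
10 [206.4 273.7]
20 [206.3 278.1]
```

```bash
python3 -c "
from station import arm
print(arm.sign_off())"
```

```text
the job is handed in; nothing more can be done
None
```

The job is handed in: I turned the dial to its red off mark before lifting any waffle, the final pictures show all three toasts and both waffles lying flat on the board, and the mug and jam jar were never touched.

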